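Lock a food printer's build plate with its cam lock

TASK

Fit and lock the food printer's build plate: turn the black wing of the cam lock back until the cam's mouth stands open towards the plate, push the plate along its guides until its headed stud is inside the cam, then turn the wing clockwise until the cam has drawn the plate firmly tight against its stops, and let go. Stop where you feel it bite: how far that is differs each time, and forcing the wing well beyond it bends the stud. Leave the two spools and the tube where they stand.

Things in the scene. Friction and masses are not known exactly. Their poses are not given: they have to be found in the camera images.
- printer: Desktop food printer, fixed: black base with white deck, 490 x 250 mm, deck 70 mm above the bench. Origin on the bench under the bed. Its +x axis is the way the plate slides home, towards cam and column; z up. The plate slides on two skids (tops 80 mm above the bench, friction about 0.2) between guides whose inner faces lie at y = +-75.8 mm, tops 92 mm above the bench.
- column (a point): Foot of the near face of the printer's white column (with lift carriage), 159 mm beyond the cam's axis along the printer's +x; the column spans y = -95 to 35 mm and rises to 235 mm above the bench. The print head is swung away behind it.
- plate: Loose aluminium build plate, 140 (x) x 150 x 8 mm, 0.6 kg, lying on the skids 45 to 75 mm short of home, +x towards the cam. Origin: centre of its underside. A steel stud, 6 mm thick, sticks out of the middle of its leading edge (x = 70 mm) and ends in a head. A handle lip stands at the trailing end: 8 mm thick (x = -68 to -60 mm), 70 mm wide, top 36 mm above the underside.
- plate_lip (a point): Middle of the top edge of the plate's handle lip.
- stud_head (a point): Middle of the stud's head on the plate: an upright barrel of 11 mm diameter, 14 mm high, 22 mm ahead of the plate's leading edge.
- stop_line (a point): Where the plate's leading edge nominally lies when home (printer x = 61 mm), 84 mm above the bench. The two stiff black buffers there (40 N/mm together) are screw-set: really up to 2.1 mm nearer or farther along x. Two soft brass ejector pins meet the edge 2.5 mm sooner and push it back with up to 4 N. Stop blocks: y = +-28 to +-68 mm, tops 90 mm above the bench.
- cam_drum (a point): On the cam's axis (printer x = 90 mm) at the stud's height. Steel drum 43 mm across, top 99 mm above the bench, with an open mouth and a curved slot behind it. On turning, the slot's wall catches the head between 0.6 and 0.9 rad and draws it 3.6 mm towards the axis per rad. A stopped cam holds its pull by its own friction, so its torque is felt only while turning on, slowly.
- cam (a joint): Turn of the cam, rad: 0 fully open, at its end, mouth facing the plate (head enters below 0.2); grows clockwise seen from above, to 2.9. Empty it takes 0.03 N m, against the pins 0.03 more. Once the plate meets the buffers (anywhere from 0.9 to 2.1 rad) it rises 0.06 N m per 0.1 rad. Firmly tight: 0.22 N m above empty, stud pulled with about 35 N. Under 0.15 is slack, over 0.3 strains the stud.
- cam_grip (a point): On the cam's axis, 9 mm below the top of its black wing: where to grip it. The wing is an upright bar 54 mm long, 12 mm thick, from 99 to 134 mm above the bench, centred on the axis. At joint cam = 0 it lies along the printer's x axis; it turns with the cam. Both ends are alike.
- spool_tall: Bystander: empty aluminium spool standing on the bench, flanges 52 mm across, 110 mm high; origin under its middle.
- spool_wide: Bystander: wide aluminium spool with brown strand, 80 mm across, 45 mm high; origin under its middle.
- tube: Bystander: capped clear tube standing on the bench, 50 mm across, 140 mm high; origin under its middle.
There are look-alikes about, which are no part of the job. What is shaped like the plate but purple or turquoise is not meant.

How it is judged:
On the way, in this order (a step that is already met when the one before it is completed fails the run):
1. the cam is turned open (joint under 0.3 rad) (value of joint cam below 0.3 rad), for 0.2 s.
2. the stud's head is inside the cam's mouth (within 13.5 mm of the cam's axis) (horizontal distance between stud_head and cam_grip below 0.0135 m), for 0.2 s.
At the end, for the whole second after the job is handed in: The cam is closed over the stud (turned past 0.8 rad, head within 10.5 mm of its axis) and by itself holds the stud with a pull of more than 10 N, so the plate sits tight on its stops; everything is at rest (value of joint cam above 0.8 rad and horizontal distance between stud_head and cam_grip below 0.0105 m and contact force between plate and cam above 10 N and velocity of joint cam between -0.1 and 0.1 rad/s and linear speed of plate below 0.005 m/s); the robot touches nothing.
It fails at once if the stud is loaded with more than 50 N (cam forced past tight, or the plate rammed against the cam) (contact force between plate and cam above 50 N).
It fails at once if a spool or the tube is knocked over or moved by more than 30 mm (distance of any of spool_tall, spool_wide, tube from where it was at the start of the episode above 0.03 m or angle between any of spool_tall, spool_wide, tube's own z axis and vertical above 0.35 rad).
It also fails if it takes over 72 s, if anything falls off the work surface, if the arm or the gripper's body presses on something with over 40 N, if the wrist force passes 120 N, or if a joint passes its speed limit or range.

ROBOT

A 6-joint arm with a two-finger parallel gripper is mounted at the origin on the work surface. World frame = base frame: x ahead of the robot, y to its left, z up, the work surface at z = 0. Lengths are in m, angles in rad, forces in N, time in s.
With the tool pointing down it reaches from about 0.275 to 0.825 m from the base axis. Payload 5.2 kg.
Tool frame: the origin (TCP) lies between the finger pads; the fingertips stand 22 mm ahead of it and the grasp point (between the pads) lies 3 mm ahead of it; z points along the fingers, x is the direction in which the jaws open and shut, and the axes are right-handed (so a half turn about z gives the same grasp; the last joint's range is limited). The gripper opens to 93 mm and grips with 3 to 60 N. Pads are 15 mm wide; open, the fingers measure 128 mm over their backs; the gripper's body (75 mm by 188 mm) begins 65 mm behind the grasp point.
Start: joints at [-1.387, 0.259, 1.535, -0, 1.348, -0.203], TCP at [0.207, -0.509, 0.217] pointing down, gripper open.
Joint ranges: [-3.14, 3.14], [-0.91, 2.08], [0.19, 2.58], [-1.22, 4.36], [0.22, 2.71], [-3.12, 3.12]. Speed limits (rad/s): [2.57, 2.57, 3.14, 3.14, 3.14, 3.14].

INTERFACE

Orientations are given as [roll, pitch, yaw] about the fixed x, y, z axes, in that order (R = Rz(yaw) Ry(pitch) Rx(roll)).
In Python, from bench import r, viewer gives the robot as it stands. Calls block until the motion is done:
- r.move_to(position, orientation): joint-space move of the TCP to a pose.
- r.movel(position, speed=0.15, orientation=None): straight line of the TCP; orientation=None keeps the orientation; speed is the mean speed in m/s.
- r.move_joints(angles): joint-space move.
- r.grip(opening, grip_force=None): finger opening in m; grip_force is the grip in N (None keeps the last); returns when the fingers have stopped.
- r.sleep(seconds).
- r.ik(position, orientation): joint angles nearest the present ones, or None.
- r.state(): the state.
- viewer.camera(name): name is "scene" or "top" or "wrist"; returns a dict with "color" (400x640x3 uint8, red, green, blue), "fx", "fy", "cx", "cy" (pixels), "R" (3x3) and "t" (3): a world point X has camera coordinates R X + t; the wrist camera has in their place "hand_eye" (4x4, takes a point from camera to tool coordinates, whose origin is the TCP and whose axes are the tool frame's). Camera axes: x right, y down, z forward; pixel columns grow to the right and rows downward; lengths in m; the calibration is good to about 2 mm. A picture is of the moment at which its call begins: read the wrist's pose just before it. There is no depth.
A pose or a line that the arm cannot do raises r.IKError and nothing moves.
- r.sign_off(): hands the job in, once; it reports no verdict.
The state is a dict: "time": time; "joints": joint angles; "joint_velocities": joint speeds; "tau": joint torques, N m; "tool_pos": TCP position; "tool_rot": TCP orientation; "ft_force": force on the tool from outside, world axes, zero at the start; "wrist_torque": the same for the moment, N m; "gripper_width": finger opening in m.
Only numpy, scipy, OpenCV 4.12 (cv2) and the standard library are available. Lean on these libraries where they do the work, as an engineer would, in place of code of your own. Each camera call takes 0.05 s, during which the arm holds its last target.

## Working session

There is one attempt and no reset: what is moved stays moved. The work goes in short steps, each a Python script; the robot and the scene stay as the last script left them, time stands still between calls to the robot, and variables do not carry over. Pictures are saved under pics/ and viewed, and the job is handed in when it is done.

```bash
ls; mkdir -p pics
python3 - <<'E'
from bench import r, viewer
import cv2,json,numpy as np
s=r.state();print(s)
for n in ["scene","top","wrist"]:
    c=viewer.camera(n);cv2.imwrite(f"pics/a_{n}.png",c["color"][:,:,::-1])
    print(n,{k:(np.round(v,4).tolist()) for k,v in c.items() if k!="color"})
E
```

```text
pics
{'time': 0.0, 'joints': array([-1.38683020e+00,  2.59264311e-01,  1.53602138e+00, -1.04492566e-05,
        1.34798538e+00, -2.02805078e-01]), 'joint_velocities': array([ 3.18292887e-05, -3.60849072e-04, -6.53756240e-05,  9.11936962e-04,
       -6.58522686e-04,  6.96583752e-04]), 'tau': array([-3.29964205e-04, -4.37310505e+01, -2.84004915e+01,  7.17251399e-02,
        4.14226670e-02, -1.39865874e-04]), 'tool_pos': array([ 0.20737933, -0.50884844,  0.21648481]), 'tool_rot': array([-3.14126457e+00,  1.64607356e-03, -1.18402253e+00]), 'ft_force': array([ 0.01021069, -0.12548146,  0.08716427]), 'wrist_torque': array([-0.02201127,  0.07109068, -0.04876044]), 'gripper_width': 0.09288804800624514}
scene {'fx': 379.0934, 'fy': 379.0934, 'cx': 323.5092, 'cy': 199.5236, 'R': [[0.8474, 0.5308, 0.0137], [0.4532, -0.7096, -0.5395], [-0.2766, 0.4634, -0.8419]], 't': [-0.484, -0.2815, 1.2737]}
top {'fx': 386.2493, 'fy': 386.2493, 'cx': 321.4629, 'cy': 198.3032, 'R': [[-0.0151, -0.9993, -0.0328], [-0.9943, 0.0185, -0.1048], [0.1053, 0.031, -0.994]], 't': [-0.0575, 0.6198, 0.9691]}
wrist {'fx': 293.3938, 'fy': 293.3938, 'cx': 321.2253, 'cy': 203.845, 'hand_eye': [[1.0, -0.0001, -0.0002, -0.0005], [0.0002, 0.9712, 0.2381, -0.065], [0.0002, -0.2381, 0.9712, -0.1674], [0.0, 0.0, 0.0, 1.0]]}
```

View pics/a_scene.png

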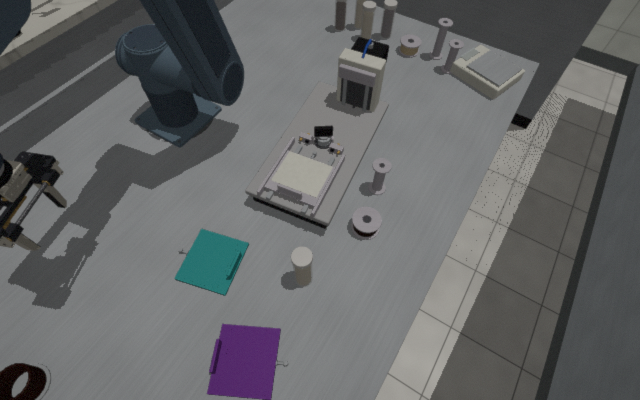

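View pics/a_top.png

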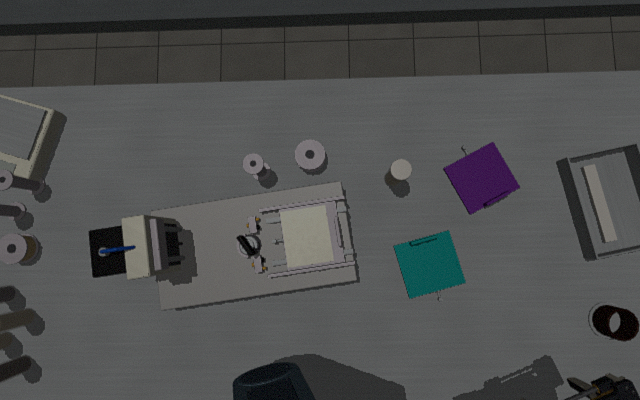

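View pics/a_wrist.png

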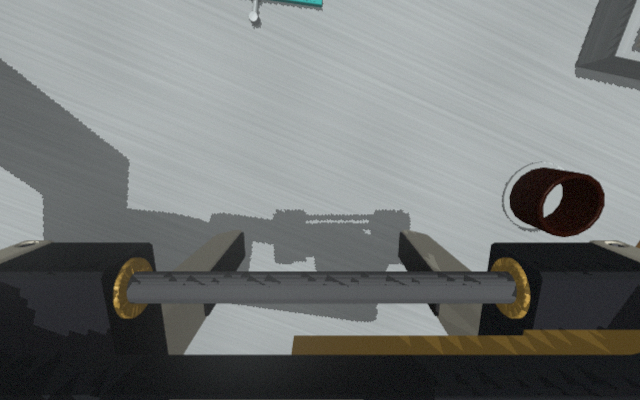

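The real plate is the silver one on the printer at top (305,237). The purple plate (482,178) and the turquoise one (430,264) are look-alikes. The black wing is at top (248,243). Next I'll take close crops and measure.

```bash
cat > h.py <<'E'
import numpy as np,cv2
from bench import r,viewer
from scipy.spatial.transform import Rotation as Ro
def cam(n):
    s=r.state();c=viewer.camera(n)
    if n=="wrist":
        T=np.eye(4);T[:3,:3]=Ro.from_euler('xyz',s['tool_rot']).as_matrix();T[:3,3]=s['tool_pos']
        M=np.linalg.inv(T@np.array(c['hand_eye']));c['R']=M[:3,:3];c['t']=M[:3,3]
    c['R']=np.array(c['R']);c['t']=np.array(c['t']);return c
def plane(c,uv,z):
    d=c['R'].T@np.array([(uv[0]-c['cx'])/c['fx'],(uv[1]-c['cy'])/c['fy'],1]);o=-c['R'].T@c['t']
    return o+d*(z-o[2])/d[2]
def proj(c,X):
    p=c['R']@np.array(X)+c['t'];return np.array([c['cx']+c['fx']*p[0]/p[2],c['cy']+c['fy']*p[1]/p[2]])
E
python3 - <<'E'
from h import *
c=cam("top");im=c["color"][:,:,::-1]
cr=im[170:320,140:370];cv2.imwrite("pics/b_top.png",np.clip(cv2.resize(cr,None,fx=3.4,fy=3.4,interpolation=cv2.INTER_CUBIC).astype(float)*1.5,0,255))
c2=cam("scene");im=c2["color"][:,:,::-1]
cr=im[70:230,240:400];cv2.imwrite("pics/b_scene.png",np.clip(cv2.resize(cr,None,fx=3.7,fy=3.7,interpolation=cv2.INTER_CUBIC)*1.0,0,255))
for uv,z in [((248,243),.134),((305,237),.088),((253,164),.11),((310,155),.045),((400,170),.14),((343,183),.07),((358,280),.07)]: print(uv,plane(c,uv,z).round(4))
E
```

```text
(248, 243) [0.5072 0.1003 0.134 ]
(305, 237) [ 0.5192 -0.0283  0.088 ]
(253, 164) [0.6971 0.0944 0.11  ]
(310, 155) [ 0.7306 -0.0403  0.045 ]
(400, 170) [ 0.6696 -0.2538  0.14  ]
(343, 183) [ 0.6521 -0.1235  0.07  ]
(358, 280) [ 0.4134 -0.1549  0.07  ][ WARN:0@2.091] global loadsave.cpp:1063 imwrite_ Unsupported depth image for selected encoder is fallbacked to CV_8U.
```

View pics/b_top.png

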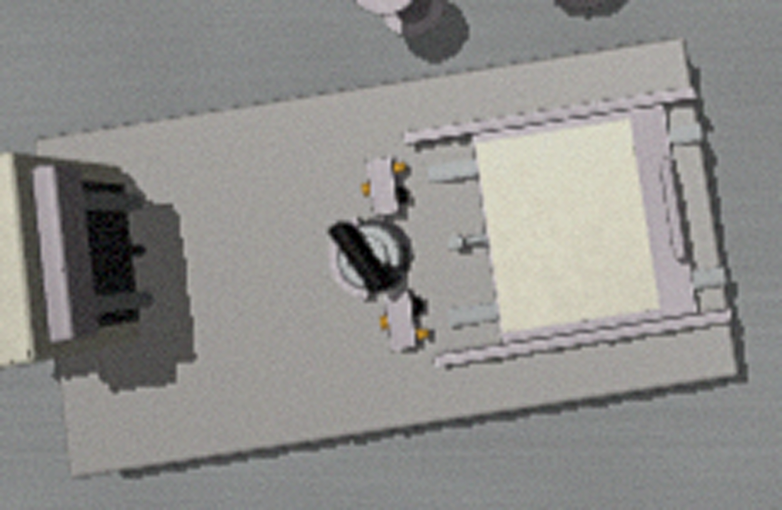

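View pics/b_scene.png

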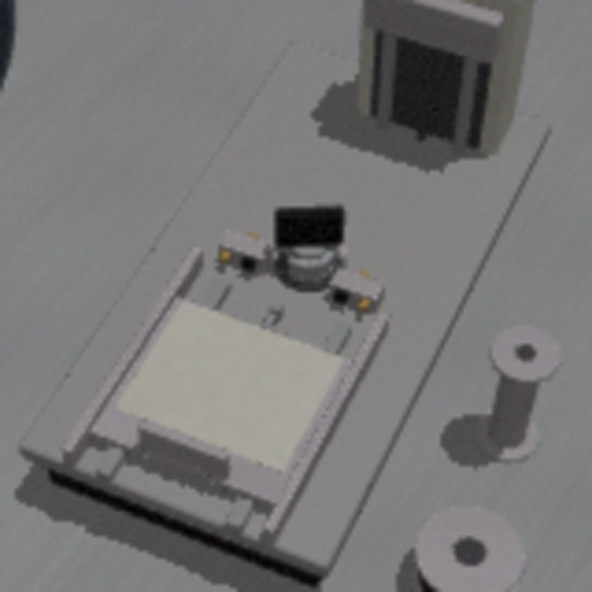

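Run:
```python
from h import *
r.move_to([0.505,0.09,0.30],[np.pi,0,np.radians(-48)])
r.sleep(0.3)
s=r.state();print(s['time'],s['joints'].round(3),s['tool_pos'].round(4),s['tool_rot'].round(3),s['ft_force'].round(2),s['wrist_torque'].round(3))
c=cam("wrist");cv2.imwrite("pics/c.png",c["color"][:,:,::-1]);np.savez("c.npz",**c)
for i in range(5):
    r.sleep(.05);s=r.state();print(s['ft_force'].round(2),s['wrist_torque'].round(3))
```

```text
2.95 [-0.042  0.148  1.475 -0.     1.519  0.796] [0.5051 0.0896 0.2999] [ 3.142  0.    -0.838] [-0.54 -0.07 -0.31] [-0.004 -0.031 -0.02 ]
[-0.14  0.21  0.86] [-0.004 -0.007 -0.005]
[-0.21 -0.85  0.01] [-0.079 -0.052  0.024]
[0.15 0.17 0.73] [-0.004  0.012  0.021]
[-0.38 -0.04  0.77] [-0.013 -0.011  0.012]
[ 0.02  0.38 -0.06] [-0.075 -0.041 -0.048]
```

View pics/c.png

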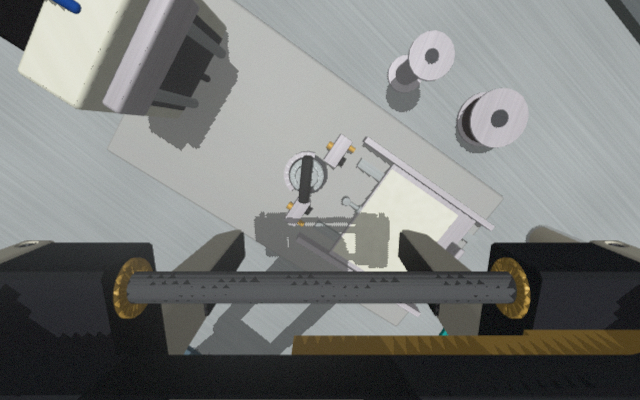

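Run:
```python
from h import *
c=dict(np.load("c.npz"));im=c["color"][:,:,::-1]
g=im.max(2)
roi=np.zeros_like(g);roi[148:208,285:330]=1
m=((g<75)&(roi>0)).astype(np.uint8)
n,l,st,ce=cv2.connectedComponentsWithStats(m)
for i in range(1,n):
    if st[i,4]>30:
        rect=cv2.minAreaRect(np.argwhere(l==i)[:,::-1].astype(np.float32));print(st[i],ce[i],rect)
        bp=cv2.boxPoints(rect);print([ (plane(c,p,.134)[:2].round(4)) for p in bp], plane(c,rect[0],.134))
cr=im[110:290,270:500]
cv2.imwrite("pics/d.png",cv2.resize(cr,None,fx=3.4,fy=3.4,interpolation=cv2.INTER_CUBIC))
```

```text
[299 156  14  47 460] [305.18043478 179.39565217] ((305.19622802734375, 179.0118865966797), (11.161337852478027, 46.39970397949219), 3.4682295322418213)
[array([0.4761, 0.1007]), array([0.5187, 0.1334]), array([0.5265, 0.1236]), array([0.4842, 0.0905])] [0.50180219 0.11235556 0.134     ]
```

View pics/d.png

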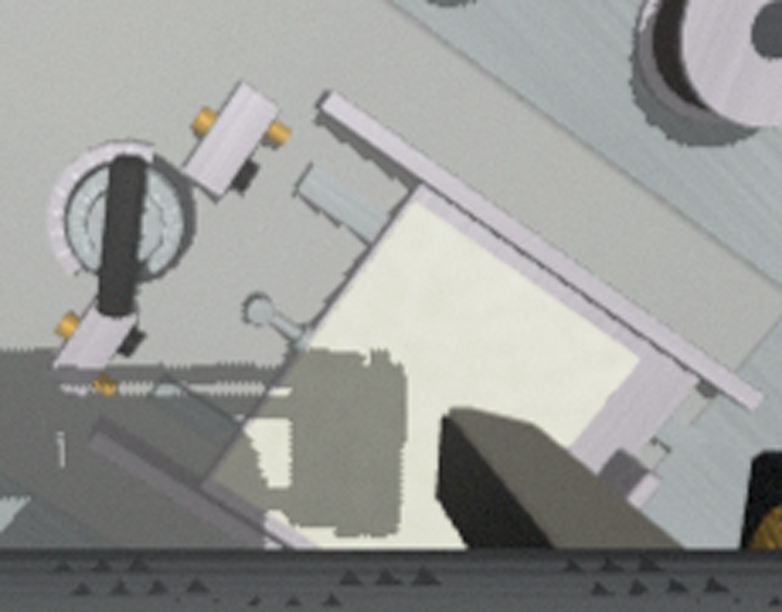

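Run:
```python
from h import *
c=dict(np.load("c.npz"));t=cam("top")
P=lambda u,v,z:plane(c,(270+u/3.4,110+v/3.4),z)[:2]
Q=lambda u,v,z:plane(t,(140+u/3.4,170+v/3.4),z)[:2]
ang=lambda d:np.degrees(np.arctan2(d[1],d[0]))
print("drum",P(130,222,.099),"wingtop",Q(363,257,.134))
print("deckedge",ang(P(390,0,.07)-P(782,285,.07)),ang(Q(38,138,.07)-Q(683,40,.07)),ang(Q(75,475,.07)-Q(740,380,.07)))
print("guide",ang(P(330,92,.092)-P(760,400,.092)),ang(Q(405,135,.092)-Q(690,92,.092)),ang(Q(437,362,.092)-Q(728,318,.092)))
print("lead",ang(P(420,188,.088)-P(205,482,.088))+90,ang(Q(475,140,.088)-Q(500,338,.088))+90)
print("head",P(258,308,.091),Q(458,243,.091))
print("lead corners",P(420,188,.088),P(205,482,.088),Q(475,140,.088),Q(500,338,.088))
print("blocks",P(204,121,.085),P(278,132,.085),P(68,324,.085))
print("lip top",Q(672,208,.116))
```

```text
drum [0.50254374 0.1103782 ] wingtop [0.50127615 0.1031218 ]
deckedge 98.11799292622204 97.58769049367304 97.33613468040184
guide 97.69947490233798 97.56668088098719 97.75127370814546
lead 97.95049570686714 96.98276947468138
head [0.50943768 0.05086181] [0.50958952 0.04490742]
lead corners [0.58429998 0.03643814] [0.44141622 0.01648302] [0.58298935 0.032919  ] [0.44235717 0.01569447]
blocks [0.54793285 0.11402913] [0.56358376 0.09051962] [0.45381899 0.10093774]
lip top [ 0.53148626 -0.10735844]
```

Run:
```python
from h import *
r.movel([0.502,0.109,0.20],speed=0.2,orientation=[np.pi,0,np.radians(-52.3)])
r.sleep(0.2)
c=cam("wrist");im=c["color"][:,:,::-1].copy();np.savez("e.npz",**c);cv2.imwrite("pics/e.png",im)
print(r.state()['time'],r.state()['tool_pos'].round(4), proj(c,[.502,.109,.134]),proj(c,[.502,.109,.125]))
```

```text
4.2083 [0.5028 0.1088 0.2013] [320.99748117 213.64156909] [320.98686157 210.8363346 ]
```

View pics/e.png

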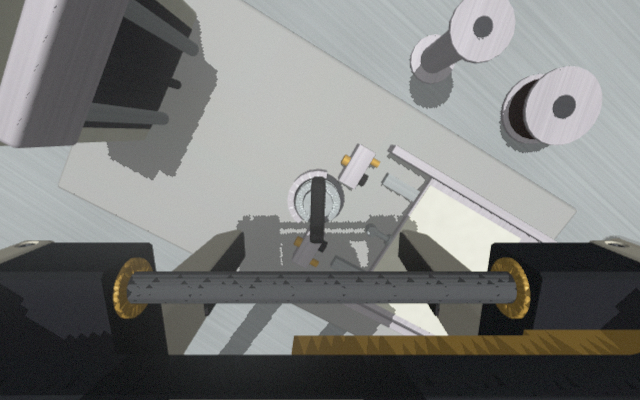

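Run:
```python
from h import *
c=dict(np.load("e.npz"));im=c["color"][:,:,::-1]
g=im.max(2);m=np.zeros_like(g);m[165:262,308:332]=(g<70)[165:262,308:332]
n,l,st,ce=cv2.connectedComponentsWithStats(m)
for i in range(1,n):
    if st[i,4]>30:
        rect=cv2.minAreaRect(np.argwhere(l==i)[:,::-1].astype(np.float32));print(st[i],rect,plane(c,rect[0],.134))
        print([plane(c,p,.134)[:2].round(4) for p in cv2.boxPoints(rect)])
cv2.imwrite("pics/f.png",cv2.resize(im[155:265,270:400],None,fx=5,fy=5,interpolation=cv2.INTER_CUBIC))
```

```text
[310 178  17  74 875] ((318.0, 214.5), (73.0, 16.0), 90.0) [0.49989098 0.11052087 0.134     ]
[array([0.5202, 0.1343]), array([0.5281, 0.124 ]), array([0.4783, 0.0853]), array([0.4699, 0.0962])]
```

View pics/f.png

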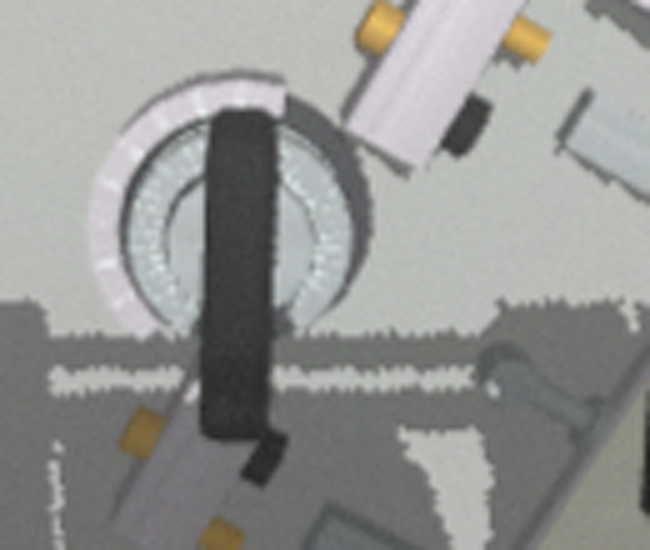

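Run:
```python
from h import *
c=dict(np.load("e.npz"))
P=lambda u,v,z:plane(c,(270+u/5,155+v/5),z)[:2]
a,b=P(241,108,.134),P(235,438,.134);d=a-b
print(a,b,(a+b)/2,np.linalg.norm(d),np.degrees(np.arctan2(d[1],d[0])))
print("drum",P(239,236,.099), "thick",np.linalg.norm(P(205,250,.134)-P(273,250,.134)))
print("mid",P(239,250,.134))
```

```text
[0.5251414  0.12971738] [0.47967074 0.09605959] [0.50240607 0.11288848] 0.05657231923803761 36.50917290666178
drum [0.50134833 0.11227244] thick 0.011220632340899282
mid [0.50624299 0.11560918]
```

```bash
cat >> h.py <<'E'
def ft(n=12,dt=0.01):
    a=[]
    for _ in range(n):
        s=r.state();a.append(np.r_[s['ft_force'],s['wrist_torque']]);r.sleep(dt)
    return np.mean(a,0)
E
python3 - <<'E'
from h import *
r.movel([0.502,0.1115,0.128],speed=0.15,orientation=[np.pi,0,np.radians(-53)])
t0=r.state()['time'];b=ft();print("base",b.round(3))
r.grip(0.0,15)
f=ft();print("grip",(f-b).round(3),r.state()['gripper_width'],r.state()['tool_pos'].round(4),r.state()['time'])
j=np.array([np.cos(np.radians(-53)),np.sin(np.radians(-53)),0]);print("jaw force",(f-b)[:3]@j)
E
```

```text
base [-0.013 -0.063  0.159 -0.022 -0.031  0.011]
grip [-1.501  2.555  1.101  0.466  0.282 -0.011] 0.011649845855805618 [0.5016 0.1119 0.128 ] 6.275
jaw force -2.9437079949960197
```

Run:
```python
from h import *
b=np.array([-0.013,-0.063,0.159,-0.022,-0.031,0.011])
j=np.array([np.cos(np.radians(-53)),np.sin(np.radians(-53)),0])
p=np.array([0.502,.1115,.128])
q=p-j*0.0006;r.movel(q,speed=0.02)
f=ft()-b;s=r.state();print(f.round(3),"jaw",f[:3]@j,s['tool_pos'].round(4),s['joints'].round(4),s['time'])
```

```text
[-1.006  1.803  0.224  0.268  0.175 -0.035] jaw -2.0452435857678846 [0.5016 0.1119 0.128 ] [ 0.0023  0.2745  1.7474 -0.      1.1197  0.9274] 6.625
```

Run:
```python
from h import *
b=np.array([-0.013,-0.063,0.159,-0.022,-0.031,0.011])
j=np.array([np.cos(np.radians(-53)),np.sin(np.radians(-53)),0])
p=np.array([0.502,.1115,.128])
q=p-j*0.0014;r.movel(q,speed=0.02)
f=ft()-b;print(f.round(3),"jaw",f[:3]@j,r.state()['tool_pos'].round(4))
for deg in [-43,-28,-13,0,3,5]:
    r.movel(q,speed=0.05,orientation=[np.pi,0,np.radians(deg)])
    f=ft(6)-b;s=r.state();print(deg,f.round(3),np.degrees(s['tool_rot'][2]).round(2),s['tool_pos'].round(4),s['time'])
```

```text
[ 1.302e+00 -2.178e+00 -1.600e+00 -4.260e-01 -2.300e-01 -2.000e-03] jaw 2.52272723315462 [0.5016 0.1121 0.128 ]
-43 [ 1.968 -3.153 -2.153 -0.582 -0.297  0.021] -43.18 [0.5014 0.1122 0.128 ] 7.35
-28 [ 1.049 -2.975 -1.307 -0.598 -0.242 -0.011] -28.22 [0.5012 0.1125 0.128 ] 7.8083
-13 [-0.472 -2.749 -0.273 -0.6   -0.004  0.008] -13.23 [0.5009 0.1126 0.128 ] 8.2667
0 [-2.382 -2.926  1.045 -0.587  0.352  0.035] -0.24 [0.5006 0.1126 0.128 ] 8.6917
3 [-3.601 -3.097  2.567 -0.604  0.613 -0.004] 2.84 [0.5006 0.1126 0.128 ] 8.9917
5 [-4.32  -3.41   2.846 -0.607  0.696  0.014] 4.9 [0.5006 0.1126 0.128 ] 9.2917
```

Run:
```python
from h import *
b=np.array([-0.013,-0.063,0.159,-0.022,-0.031,0.011])
A=[.5003,.1115,.128]
r.movel(A,speed=0.02,orientation=[np.pi,0,np.radians(6)])
f=ft()-b;print(f.round(3),r.state()['tool_pos'].round(4),r.state()['tool_rot'])
r.grip(0.04,15)
r.movel([.5003,.1115,.20],speed=0.2)
r.sleep(.15);c=cam("wrist");im=c["color"][:,:,::-1];cv2.imwrite("pics/g.png",im);np.savez("g.npz",**c);print(r.state()['time'])
```

```text
[-1.292  3.363  0.253  0.597  0.141 -0.01 ] [0.5005 0.1124 0.128 ] [-3.14013238e+00 -5.62061888e-04  1.03700916e-01]
11.025
```

View pics/g.png

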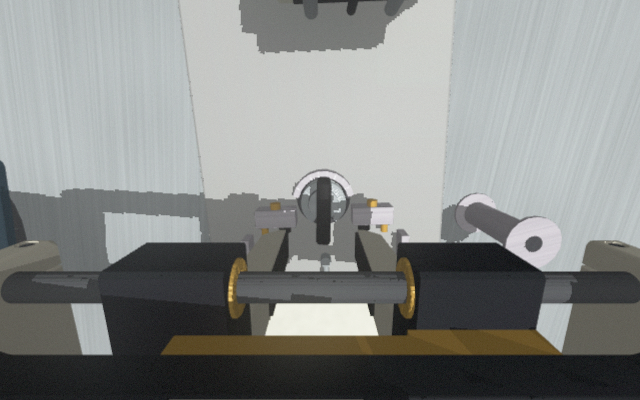

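```bash
cat >> h.py <<'E'
PX=np.array([np.cos(np.radians(97.7)),np.sin(np.radians(97.7)),0])
AX=np.array([.5001,.1120,0])
def at(d,z): return AX-PX*d+np.array([0,0,z])
YL=[np.pi,0,np.radians(-82.3)]
E
python3 - <<'E'
from h import *
r.move_to(at(.2175,.20),YL)
r.movel(at(.2175,.155),speed=0.2)
r.sleep(.15);c=cam("wrist");cv2.imwrite("pics/i.png",c["color"][:,:,::-1]);np.savez("i.npz",**c)
s=r.state();print(s['time'],s['gripper_width'],s['joints'].round(2))
t=cam("top");cv2.imwrite("pics/i2.png",cv2.resize(t["color"][170:320,180:370,::-1],None,fx=4,fy=4,interpolation=cv2.INTER_CUBIC))
E
```

```text
12.6583 0.04010698566031225 [-0.4   0.29  1.65  0.    1.2   1.04]
```

View pics/i.png

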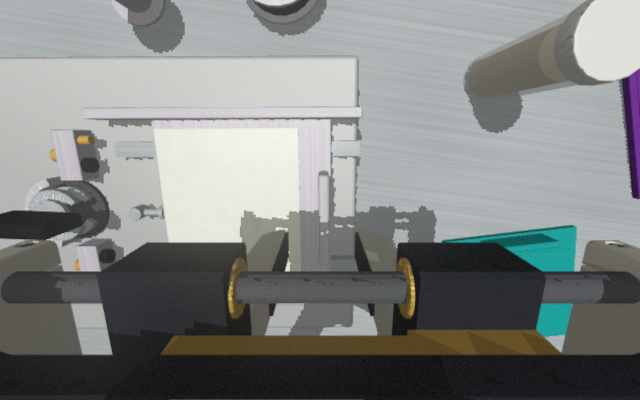

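View pics/i2.png

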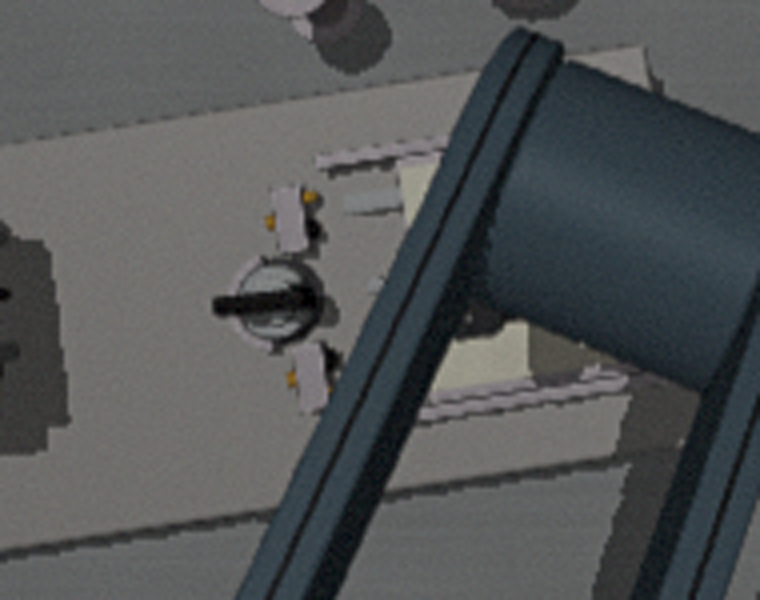

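Run:
```python
from h import *
r.movel(at(.2175,.118),speed=0.1)
r.grip(.016,10)
b=ft();s=r.state();print("base",b.round(2),s['gripper_width'],s['time'])
d=.2175
r.movel(at(.180,.118),speed=0.06);f=ft(8)-b;print(.180,(f[:3]@PX).round(2),f.round(2),r.state()['time'])
for d in [.175,.170]:
    r.movel(at(d,.118),speed=0.03);f=ft(8)-b;print(d,(f[:3]@PX).round(2),f.round(2),r.state()['time'])
c=cam("wrist");cv2.imwrite("pics/k.png",c["color"][:,:,::-1]);np.savez("k.npz",**c)
```

```text
base [-0.13  0.2   0.06  0.01  0.02  0.01] 0.01620122610042674 13.9417
0.18 -0.1 [ 0.15 -0.08 -0.01  0.01  0.01  0.01] 14.7833
0.175 -0.59 [-0.09 -0.6   0.1  -0.01 -0.01 -0.01] 15.1667
0.17 -0.33 [ 0.16 -0.32 -0.15  0.   -0.01 -0.  ] 15.55
```

View pics/k.png

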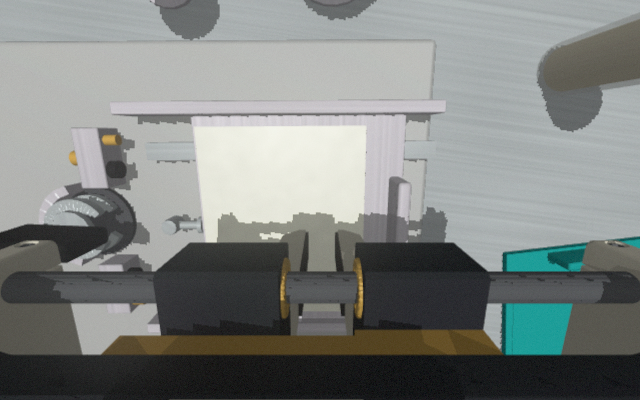

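Run:
```python
from h import *
s=r.state();print(s['tool_pos'].round(4),s['gripper_width'],at(.170,.118))
for n in "ik":
    c=dict(np.load(n+".npz"));
    o=-c['R'].T@c['t'];print(n,"cam",o.round(3))
c=dict(np.load("k.npz"));print("lip top end",plane(c,(402,180),.116),"proj lip exp",proj(c,at(.2175,.116)))
c=dict(np.load("i.npz"));print("lip top end",plane(c,(323,173),.116),plane(c,(323,222),.116),"proj lip exp",proj(c,at(.2175,.116)))
cv2.imwrite("pics/k2.png",cv2.resize(dict(np.load("k.npz"))["color"][150:350,250:450,::-1],None,fx=3,fy=3,interpolation=cv2.INTER_CUBIC))
cv2.imwrite("pics/i3.png",cv2.resize(c["color"][150:350,220:420,::-1],None,fx=3,fy=3,interpolation=cv2.INTER_CUBIC))
```

```text
[ 0.5229 -0.0564  0.118 ] 0.0158977883981208 [ 0.52287765 -0.05646714  0.118     ]
i cam [ 0.594 -0.094  0.324]
k cam [ 0.587 -0.047  0.285]
lip top end [ 0.56641576 -0.09755292  0.116     ] proj lip exp [399.52283153 240.79740741]
lip top end [ 0.56655944 -0.09946006  0.116     ] [ 0.5304757 -0.1044201  0.116    ] proj lip exp [321.59632095 223.42479064]
```

View pics/k2.png

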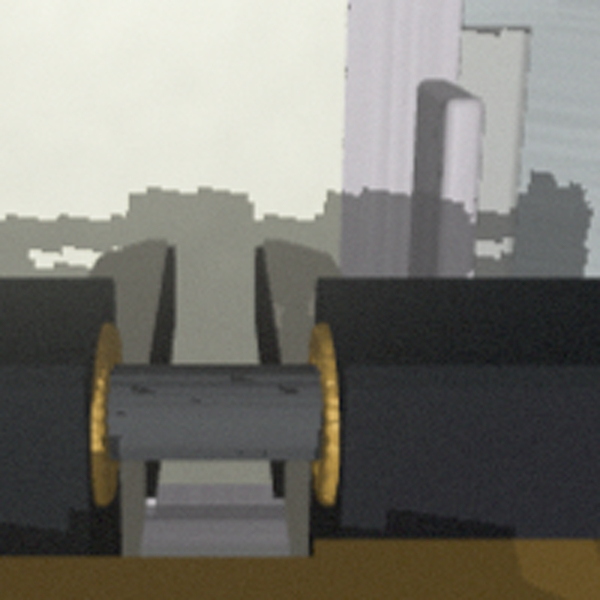

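View pics/i3.png

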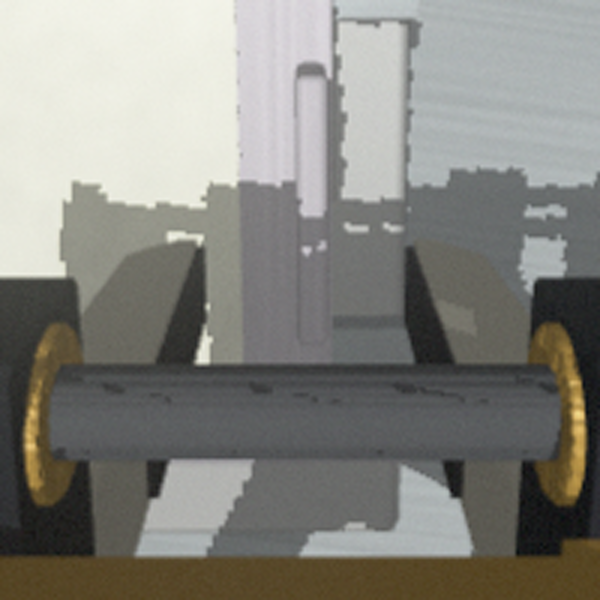

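Run:
```python
from h import *
r.sleep(.05)
c=cam("wrist");t=cam("scene")
a=cv2.resize(t["color"][60:240,220:420,::-1],None,fx=3.3,fy=3.3,interpolation=cv2.INTER_CUBIC)
cv2.imwrite("pics/l1.png",a);cv2.imwrite("pics/l2.png",c["color"][:,:,::-1])
```

```text
(no output)
```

View pics/l1.png

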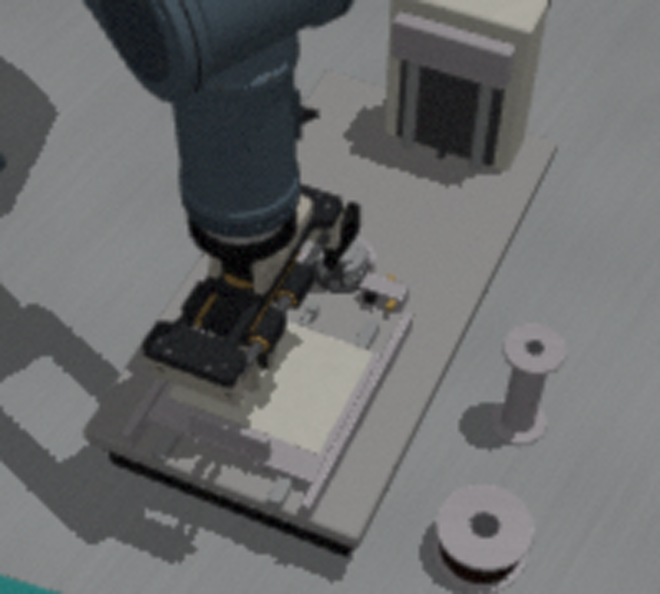

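View pics/l2.png

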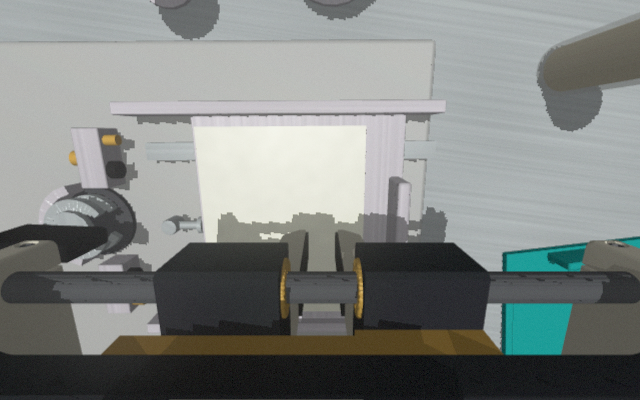

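Run:
```python
from h import *
c=dict(np.load("k.npz"));print("head",plane(c,(168,226),.091),"end corner", [plane(c,(402,180),z).round(4) for z in (.10,.116)])
r.grip(.04,10)
r.movel(at(.170,.15),speed=0.2);r.movel(at(.2175,.15),speed=0.2)
r.movel(at(.2175,.114),speed=0.1);r.sleep(.1)
c=cam("wrist");cv2.imwrite("pics/m.png",c["color"][:,:,::-1]);np.savez("m.npz",**c)
b=ft();print(b.round(2))
r.grip(.0,6);f=ft();s=r.state();print(f.round(2),s['gripper_width'],s['tool_pos'].round(4),s['time'])
c=cam("wrist");cv2.imwrite("pics/m2.png",c["color"][:,:,::-1])
```

```text
head [0.50985739 0.04976904 0.091     ] end corner [array([ 0.5645, -0.1023,  0.1   ]), array([ 0.5664, -0.0976,  0.116 ])]
[0.1  0.16 0.14 0.01 0.   0.01]
[-0.16 -1.5  -0.06 -0.22 -0.01  0.01] 0.007495352110720848 [ 0.5293 -0.1038  0.114 ] 18.55
```

View pics/m2.png

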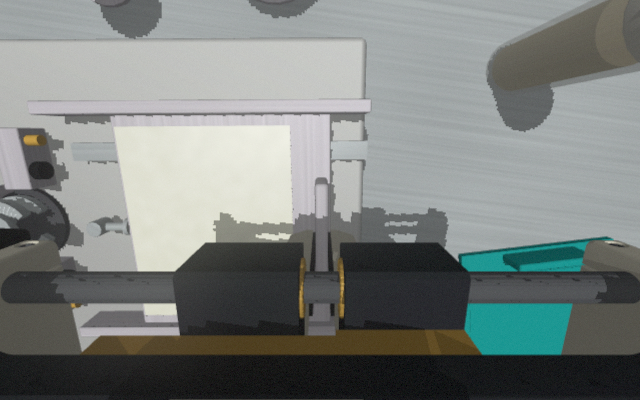

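View pics/m.png

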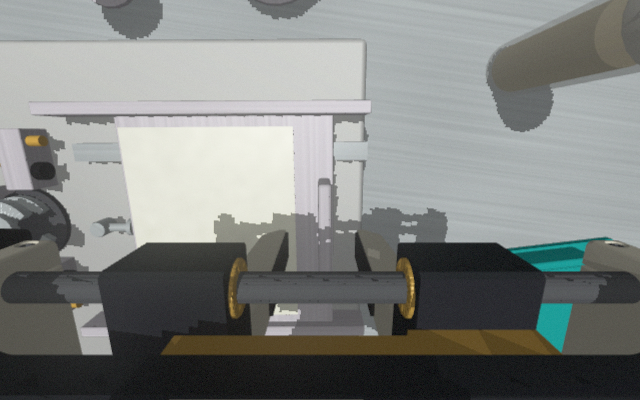

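Run:
```python
from h import *
b=np.array([.1,.16,.14,.01,0,.01])
r.grip(0,15)
r.movel(at(.214,.114),speed=0.03);f=ft(8)-b;print((f[:3]@PX).round(2),f.round(2))
r.movel(at(.200,.114),speed=0.05);f=ft(8)-b;s=r.state();print((f[:3]@PX).round(2),f.round(2),s['gripper_width'],s['tool_pos'].round(4),s['time'])
c=cam("wrist");cv2.imwrite("pics/n.png",c["color"][:,:,::-1])
```

```text
-0.07 [ 0.2  -0.05  0.49 -0.   -0.02 -0.02]
2.12 [-0.49  2.07  1.74  0.46  0.08 -0.  ] 0.006448787164255301 [ 0.5266 -0.0852  0.114 ] 19.65
```

View pics/n.png

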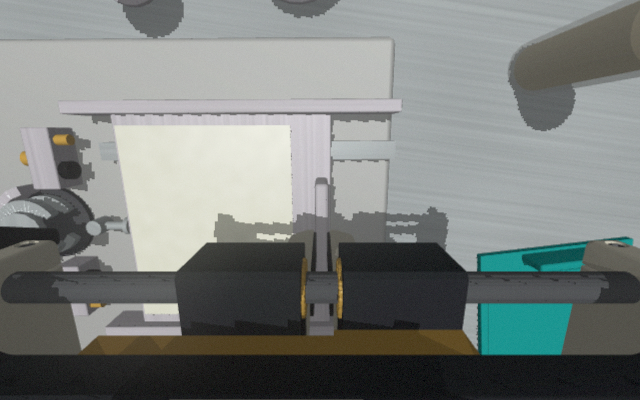

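Run:
```python
from h import *
b=np.array([.1,.16,.14,.01,0,.01])
for d in [.185,.172]:
    r.movel(at(d,.114),speed=0.05)
    f=ft(8)-b;print(d,(f[:3]@PX).round(2),f.round(2))
for d in [.170,.1685]:
    r.movel(at(d,.114),speed=0.01)
    f=ft(8)-b;s=r.state();print(d,(f[:3]@PX).round(2),f.round(2),s['gripper_width'],s['time'])
c=cam("wrist");cv2.imwrite("pics/o.png",c["color"][:,:,::-1]);np.savez("o.npz",**c)
```

```text
0.185 2.11 [-0.52  2.05  1.41  0.47  0.04 -0.02]
0.172 2.4 [-0.24  2.39  1.88  0.48  0.05 -0.02]
0.17 -2.51 [ 0.01 -2.53  0.28 -0.37 -0.    0.01] 0.00646216916494077 21.1083
0.1685 -2.18 [ 0.22 -2.17  0.08 -0.34 -0.05 -0.  ] 0.006645303345707381 21.475
```

View pics/o.png

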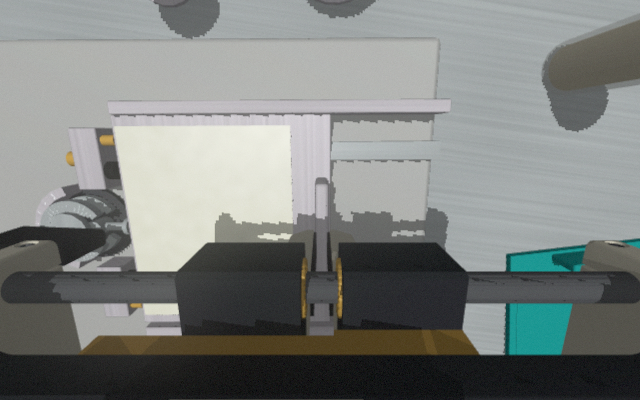

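Run:
```python
from h import *
b=np.array([.1,.16,.14,.01,0,.01])
d=.1685
while d>.1605:
    d-=.001
    r.movel(at(d,.114),speed=0.01)
    f=ft(8)-b;s=r.state();p=f[:3]@PX;dd=(AX-s['tool_pos'])@PX;print(round(d,4),round(dd,5),p.round(2),round(s['gripper_width'],4),s['time'])
    if p<-5.5: break
c=cam("wrist");cv2.imwrite("pics/p.png",c["color"][:,:,::-1]);np.savez("p.npz",**c)
```

```text
0.1675 0.1675 -2.29 0.0064 21.8417
0.1665 0.16664 -3.45 0.0067 22.1583
0.1655 0.16499 -0.75 0.0002 22.475
0.1645 0.1645 -2.25 0.0004 22.7917
0.1635 0.16368 -3.04 0.0004 23.1083
0.1625 0.16283 -3.45 0.0004 23.425
0.1615 0.16182 -3.29 0.0006 23.7417
0.1605 0.16082 -3.19 0.0006 24.0583
```

View pics/p.png

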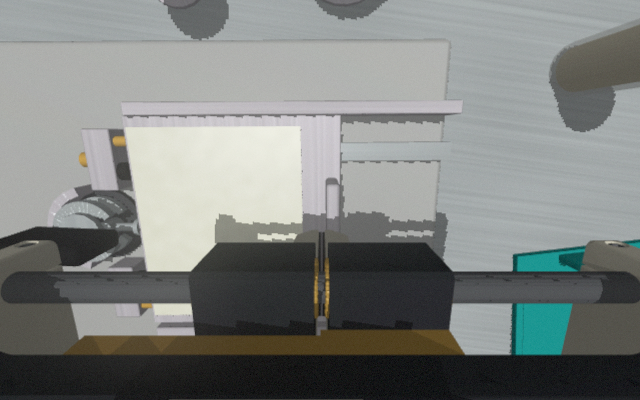

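The closed fingers slipped over the lip's top, so the finger overlap was too shallow. I'll push from behind at a lower height, watching the force.

Run:
```python
from h import *
r.movel(at(.1605,.16),speed=0.2)
r.movel(at(.203,.16),speed=0.2)
r.movel(at(.203,.118),speed=0.15)
b=ft();print(b.round(2))
for z in [.113,.108,.104]:
    r.movel(at(.203,z),speed=0.03);f=ft(5)-b;print(z,f[:3].round(2),r.state()['tool_pos'].round(4))
    if f[2]>3: break
np.save("b.npy",b)
c=cam("wrist");cv2.imwrite("pics/q.png",c["color"][:,:,::-1]);np.savez("q.npz",**c);print(r.state()['time'])
```

```text
[ 0.35  0.02  0.22  0.01 -0.    0.01]
0.113 [-0.41 -0.08  0.08] [ 0.5273 -0.0892  0.1132]
0.108 [-0.62 -0.45 -0.08] [ 0.5272 -0.0891  0.1078]
0.104 [-0.31 -0.12 -0.11] [ 0.5272 -0.0891  0.1038]
26.4833
```

View pics/q.png

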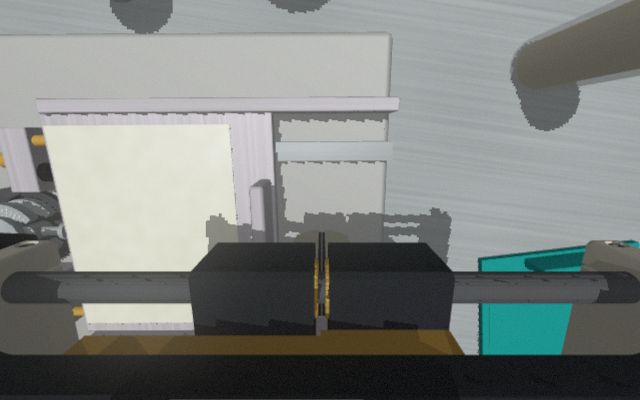

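Run:
```python
from h import *
b=np.load("b.npy")
r.movel(at(.194,.104),speed=0.05)
d=.194
while d>.172:
    d-=.0015
    r.movel(at(d,.104),speed=0.012)
    f=ft(6)-b;s=r.state();p=f[:3]@PX;dd=(AX-s['tool_pos'])@PX;print(round(d,4),round(dd,5),p.round(2),f[2].round(2),s['time'])
    if p<-2.2: break
c=cam("wrist");cv2.imwrite("pics/r.png",c["color"][:,:,::-1]);np.savez("r.npz",**c)
```

```text
0.1925 0.19254 -0.26 -0.16 27.1417
0.191 0.19099 0.12 -0.33 27.4667
0.1895 0.18946 0.21 -0.07 27.7917
0.188 0.18792 -0.07 -0.21 28.1167
0.1865 0.18647 -0.11 0.12 28.4417
0.185 0.18542 -3.34 -0.62 28.7667
```

View pics/r.png

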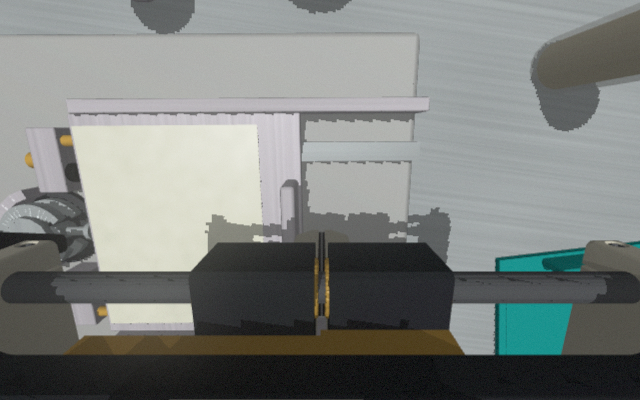

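Run:
```python
from h import *
b=np.load("b.npy")
d=.185
while d>.178:
    d-=.0007
    r.movel(at(d,.104),speed=0.01)
    f=ft(6)-b;s=r.state();p=f[:3]@PX;dd=(AX-s['tool_pos'])@PX;print(round(d,4),round(dd,5),p.round(2),f[2].round(2),s['time'])
    if p<-7: break
c=cam("wrist");cv2.imwrite("pics/s.png",c["color"][:,:,::-1]);np.savez("s.npz",**c)
cv2.imwrite("pics/s2.png",cv2.resize(c["color"][100:340,0:120,::-1],None,fx=2.4,fy=2.4,interpolation=cv2.INTER_CUBIC))
```

```text
0.1843 0.18456 -3.86 -0.97 29.1167
0.1836 0.18394 -5.09 -1.19 29.4167
0.1829 0.18381 -7.08 -1.13 29.7167
```

View pics/s2.png

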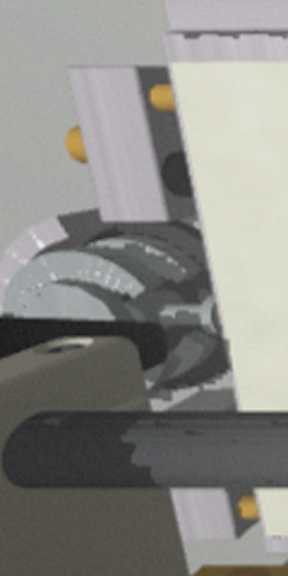

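Run:
```python
from h import *
r.movel(at(.194,.104),speed=0.1)
r.movel(at(.194,.18),speed=0.25)
r.grip(.04,50)
r.move_to([.5001,.1120,.185],[np.pi,0,np.radians(6.5)])
r.sleep(.15)
c=cam("wrist");cv2.imwrite("pics/t.png",c["color"][:,:,::-1]);np.savez("t.npz",**c)
cv2.imwrite("pics/t2.png",cv2.resize(c["color"][160:300,250:400,::-1],None,fx=4,fy=4,interpolation=cv2.INTER_CUBIC))
s=r.state();print(s['time'],s['joints'].round(3))
```

```text
32.5833 [ 1.000e-03  2.170e-01  1.672e+00 -0.000e+00  1.253e+00 -1.110e-01]
```

View pics/t2.png

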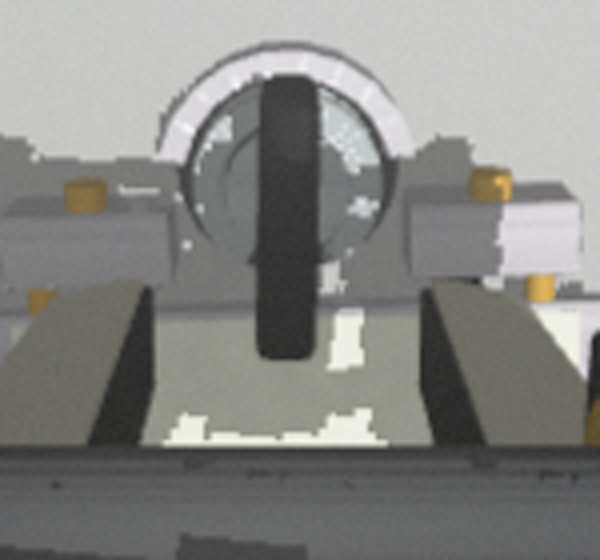

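```bash
cat > turn.py <<'E'
from h import *
A=[.5001,.1120,.125]
Y0=7.7
def tz(n=10,dt=.008):
    a=[];q=[]
    for _ in range(n):
        s=r.state();a.append(s['wrist_torque'][2]);q.append(s['tau'][5]);r.sleep(dt)
    return np.mean(a),np.mean(q)
def turn(th,sp=0.3):
    s=r.state();
    q=s['joints'].copy()
    r.movel(A,speed=0.05,orientation=[np.pi,0,np.radians(Y0)-th])
    t,qt=tz();s=r.state()
    th_a=np.radians(Y0)-s['tool_rot'][2]
    print(round(th,3),"act",round(th_a,3),"tz",round(t,4),"tau6",round(qt,4),"F",s['ft_force'].round(1),"w",round(s['gripper_width'],4),"t",round(s['time'],2))
    return t,qt
E
python3 - <<'E'
from turn import *
r.movel(A,speed=0.1)
print(tz(20))
r.grip(0,50);print(tz(20),ft(5).round(2))
for th in [.1,.3,.5]: turn(th)
for th in np.arange(.55,.81,.05): turn(th)
E
```

```text
(np.float64(0.003416222589791645), np.float64(0.0002707422728462916))
(np.float64(0.015647658588236794), np.float64(0.023075213190168142)) [ 2.07  0.84 -0.56  0.07 -0.41  0.04]
0.1 act 0.098 tz -0.02 tau6 0.1073 F [ 2.6  0.9 -1.6] w 0.0115 t 34.62
0.3 act 0.297 tz -0.0185 tau6 0.0846 F [ 5.4  1.3 -2. ] w 0.0113 t 35.06
0.5 act 0.498 tz -0.0007 tau6 0.0417 F [ 5.6  0.4 -3. ] w 0.0113 t 35.49
0.55 act 0.548 tz -0.0285 tau6 0.0228 F [ 5.1  0.8 -3.2] w 0.011 t 35.83
0.6 act 0.598 tz -0.0105 tau6 0.0288 F [ 5.9  1.  -3.4] w 0.0112 t 36.16
0.65 act 0.648 tz -0.0117 tau6 0.0311 F [ 6.1  0.7 -2.3] w 0.0112 t 36.49
0.7 act 0.698 tz -0.0229 tau6 0.033 F [ 5.4 -0.2 -3. ] w 0.0114 t 36.83
0.75 act 0.748 tz -0.0136 tau6 0.0404 F [ 6.5  0.1 -2.9] w 0.0114 t 37.16
0.8 act 0.798 tz 0.0131 tau6 0.0629 F [ 6.3  0.  -3.8] w 0.0112 t 37.49
```

```bash
sed -i 's/A=\[.5001/A=[.5009/' turn.py
python3 - <<'E'
from turn import *
for th in np.arange(.85,1.31,.05):
    t,q=turn(th)
    if q>.2 or t<-.2 or t>.2: break
E
```

```text
0.85 act 0.848 tz 0.0421 tau6 0.104 F [ 4.4 -1.3 -0.1] w 0.0114 t 37.83
0.9 act 0.898 tz -0.0036 tau6 0.0638 F [ 4.9 -2.1 -0.5] w 0.0118 t 38.16
0.95 act 0.948 tz 0.0118 tau6 0.0457 F [ 4.3 -2.4 -0.9] w 0.0113 t 38.49
1.0 act 0.998 tz 0.0184 tau6 0.0493 F [ 5.3 -2.3 -1.3] w 0.011 t 38.83
1.05 act 1.048 tz 0.015 tau6 0.0643 F [ 5.3 -2.8 -0.5] w 0.0114 t 39.16
1.1 act 1.098 tz 0.0501 tau6 0.0851 F [ 4.4 -2.4 -0.9] w 0.0115 t 39.49
1.15 act 1.148 tz 0.0428 tau6 0.0991 F [ 4.1 -2.3 -1. ] w 0.0109 t 39.83
1.2 act 1.198 tz 0.0702 tau6 0.1171 F [ 5.5 -3.  -1. ] w 0.0115 t 40.16
1.25 act 1.248 tz 0.0889 tau6 0.1415 F [ 5.2 -2.7 -1.1] w 0.0111 t 40.49
1.3 act 1.298 tz 0.1066 tau6 0.1452 F [ 4.5 -3.5 -0.5] w 0.0112 t 40.83
```

```bash
cat >> turn.py <<'E'
def turn2(th):
    r.movel(A,speed=0.05,orientation=[np.pi,0,np.radians(Y0)-th])
    a=[];q=[];w=[]
    for _ in range(12):
        s=r.state();a.append(s['wrist_torque'][2]);q.append(s['tau'][5]);w.append(s['time']);r.sleep(.008)
    print(round(th,3),"tz first4",np.mean(a[:4]).round(3),"rest",np.mean(a[4:]).round(3),"tau6",np.round([q[0],q[1],q[3],q[6],q[11]],3),"t",round(w[0],3),round(w[-1],3),"v6",s['joint_velocities'][5].round(4))
    return np.mean(a),np.mean(q)
E
python3 - <<'E'
from turn import *
for th in [1.33,1.36]: turn2(th)
E
```

```text
1.33 tz first4 0.157 rest 0.169 tau6 [0.229 0.214 0.193 0.176 0.165] t 41.075 41.167 v6 -0.0026
1.36 tz first4 0.173 rest 0.162 tau6 [0.23  0.215 0.194 0.176 0.166] t 41.425 41.517 v6 -0.0007
```

Run:
```python
from turn import *
t,q=turn2(1.39)
if t<.195: turn2(1.42)
```

```text
1.39 tz first4 0.176 rest 0.183 tau6 [0.254 0.239 0.218 0.2   0.189] t 41.775 41.867 v6 -0.0008
1.42 tz first4 0.186 rest 0.194 tau6 [0.26  0.245 0.224 0.207 0.196] t 42.125 42.217 v6 0.0018
```

Run:
```python
from turn import *
r.grip(.045,50)
r.movel([A[0],A[1],.21],speed=0.1)
r.sleep(.3)
c=cam("wrist");cv2.imwrite("pics/v.png",c["color"][:,:,::-1]);np.savez("v.npz",**c)
im=c["color"][150:300,230:420,::-1];cv2.imwrite("pics/v2.png",cv2.resize(im,None,fx=4,fy=4,interpolation=cv2.INTER_CUBIC))
s=r.state();print(s['time'],np.degrees(s['tool_rot'][2]),ft().round(2))
```

```text
44.3167 -73.65930274377637 [ 0.2  -0.37 -0.   -0.01  0.01 -0.01]
```

View pics/v.png

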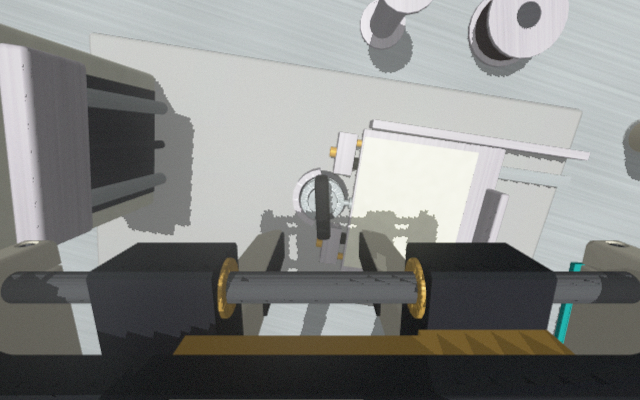

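View pics/v2.png

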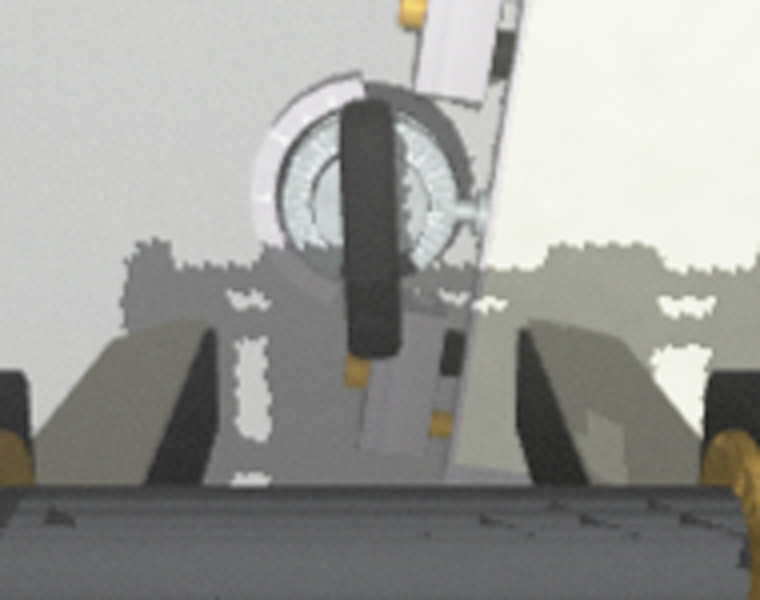

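Run:
```python
from h import *
r.sleep(.2);r.sign_off()
```

```text
the job is handed in; nothing more can be done
```

I opened the cam, pushed the plate home, closed the cam until it bit, let go and handed the job in. It took about 45 s of the 72 s allowed; no verdict was reported.

**What I did**
- **Opening the cam:** I turned the wing back from about 1.05 rad to about 0.03 rad. The pictures show it lying along the printer's x axis.
- **Pushing the plate:** The first two tries at the handle lip failed because the fingers slipped over its top; the second of these did move the plate most of the way. I then pushed from behind with closed fingers, set lower, until the force showed a stiff stop at about 7 N.
- **Closing the cam:** I turned the wing clockwise to about 1.4 rad. Torque began to rise at about 1.05 rad.

**Last checks**
- **Tightness:** The wrist torque reached about 0.19 N m, or roughly 0.20 above the empty reading, against the 0.22 asked for. I read it just after each small step, with about 0.01–0.015 noise. It rose less steeply than described, about 0.36 N m per rad instead of 0.6, probably because the grip gave a little.
- **Joint torque:** The last joint's torque read higher, up to 0.26 N m falling to 0.20. The pull on the stud itself was never measured.
- **Final picture:** The stud is in the drum, the plate's leading edge is on the buffers and the gripper is clear of everything. The two spools look untouched. The tube is only partly in that picture, but the arm was not near it.

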